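Lift the hexagonal tile off its battens with the spatula

TASK

Two freshly sealed tiles are drying on wooden battens in the laundry corner. Slide the spatula's blade under the hexagonal tile, lift it clear of its battens, carry it level on the blade and put spatula and tile down together in the middle of the cork mat, the tile still lying on the blade. Do not touch the hexagonal tile with the fingers, and leave the square tile where it is.

Things in the scene. Friction and masses are not known exactly. Their poses are not given: they have to be found in the camera images.
- spatula_grip (a point): Flat spatula, 220 mm long, 180 g, lying right way up. Steel blade 100 x 50 x 3 mm; wooden handle 110 long, 22 wide, 28 high, behind and above it, with a heel under its end. Point: place to grip from above, across the 22 mm, half-way up the handle, 26 mm above the blade's underside. x points to the blade's tip, z up: blade from 45 to 145 mm ahead (centre 95), handle from 35 ahead to 75 behind.
- tile_hex_center (a point): White hexagonal tile, 100 mm across flats, 115 across corners, 6 thick, 130 g, loose; point: its centre. It lies centred (to 5 mm) on two fixed parallel wooden battens 90 long, 13 wide, 35 high, 74 apart; between them the space under it is empty, open at both ends. x runs along the battens, away from the robot (within 15 degrees); z up; flats face +x and -x. The blade goes in along +x.
- tile_sq_center (a point): White ceramic square tile, 100 x 100 x 6 mm, 140 g, loose, on its own like pair of battens: a bystander. This point is its centre; axes as for the hexagonal tile.
- mat_center (a point): Cork mat, square, 160 x 160 mm, 3 mm thick, fixed flat on the worktop; this point is the centre of its top. Its x axis points roughly away from the robot, square to one side. The spatula's handle may stick out over its edge onto the worktop.
Things that resemble listed ones, but are neither listed nor needed, are in the scene too. Of the things that look like the part that bears spatula_grip, the largest one is meant.

How it is judged:
By the outcome, as a careful person would: the job done as asked, in the order asked, and still so for the second after the job is handed in, with the robot touching nothing.
It also fails if it takes over 61 s, if anything falls off the work surface, if the arm or the gripper's body presses on something with over 40 N, if the wrist force passes 120 N, or if a joint passes its speed limit or range.

ROBOT

A 6-joint arm with a two-finger parallel gripper is mounted at the origin on the work surface. World frame = base frame: x ahead of the robot, y to its left, z up, the work surface at z = 0. Lengths are in mm, angles in rad, forces in N, time in s.
With the tool pointing down it reaches from about 350 to 875 mm from the base axis. Payload 4.2 kg.
Tool frame: the origin (TCP) lies at the very end of the fingers, on their centre line; the grasp point (between the pads) lies 19 mm behind it; z points along the fingers, y is the line along which they close (so a half turn about z gives the same grasp; the last joint's range is limited). The gripper opens to 85 mm and grips with 20 to 120 N. Pads are 22 mm wide; open, the fingers measure 114 mm over their backs; the gripper's body (76 mm by 85 mm) begins 54 mm behind the grasp point. The pads swing forward as they close: fully open they stand 13 mm farther back than shut.
Start: joints at [1.583, 0.385, 0.008, 0, -1.194, -0.259], TCP at [152.657, 606.049, 231.312] pointing down, gripper open.
Joint ranges: [-3.14, 3.14], [-1.21, 2.06], [-1.07, 1.41], [-3.16, 2.05], [-2.99, -0.16], [-3.1, 3.1]. Speed limits (rad/s): [2.79, 2.79, 3.14, 3.14, 3.14, 3.14].

INTERFACE

Orientations are given as a unit quaternion [x, y, z, w].
In Python, from bench import arm gives the robot as it stands. The module is installed in compiled form; this text tells all that it offers.
- The arm moves only by the tool drive_tool, never from a script. Its argument "targets" is a list of rows, each a list of 5 numbers: the closure, from -1 (fully open) to 1 (shut), then the shift along the tool's x, y, z in mm, then the turn about the tool's z in degrees. In form: [[grip, tx, ty, tz, roll], ...]. A call has 1 to 12 rows; each row is the pose to reach, as a shift and turn from the pose commanded when the call began, along the tool's axes at that moment; what a row does not reach only later rows make up. A row lasts 1/10 s, in which the tool goes at most 50 mm and 8.59 degrees, less where a joint would pass 70% of its speed; a pose out of reach is approached as far as the arm can. A call with a gripper value outside its range is refused whole. The fingers move at their own pace and stop on an object; the grip force is fixed at half the most. Time passes only in rows, so rows that repeat a pose let the fingers close. It gives the time, the measured TCP pose, the force, the opening and the grip force at its end, in the units of the state.
- arm.read_state(): the state, without advancing time (a new reading comes with each control period).
- arm.get_image(name): name is "side" or "top" or "wrist"; returns the picture (384x512x3 uint8, blue, green, red); there is no depth.
- arm.camera_params(name): a dict with "fov_y" (degrees; the focal length in pixels is half the picture's height over the tangent of half this angle, whatever the lens; pixels are square), "cx", "cy" (the principal point, pixels), "D" ([k1, k2, p1, p2, k3] as OpenCV has them; the pictures are not rectified), "rvec" (rotation vector, rad) and "tvec" (3), from world to camera coordinates, as OpenCV has them; the wrist camera has in their place "tool_from_camera" (4x4, takes a point from camera to tool coordinates, whose origin is the TCP and whose axes are the flange's). Camera axes: x right, y down, z forward; pixel columns grow to the right and rows downward; lengths in mm; the calibration is good to about 2 mm. A picture is of the moment at which its call begins: read the wrist's pose just before it. camera_params takes no time and is no camera call.
- arm.job_done(): hands the job in; it is judged then, once.
The state is a dict: "clock": time; "joints": joint angles; "joint_vel": joint speeds; "joint_efforts": joint torques, N m; "position": TCP position; "ee_rot": TCP orientation; "contact_force": force on the tool from outside, world axes, zero at the start; "wrist_torque": the same for the moment, N m; "gripper_width": finger opening in mm; "grasp_force": force on a finger pad.
Only numpy, scipy, OpenCV 4.12 (cv2) and the standard library are available. Lean on these libraries where they do the work, as an engineer would, in place of code of your own. Each camera call takes 0.05 s, during which the arm holds its last target. There are 200 camera calls.

## Working session

There is one attempt and no reset: what is moved stays moved. The work goes in short steps, Python scripts to look and compute and a tool call to move; the robot and the scene stay as the last step left them, time stands still between calls to the robot, and variables do not carry over. Pictures are saved under pics/ and viewed, at most 10 in all, crops included, and the job is handed in when it is done.

Besides the shell and the picture viewer there is one more tool, called after "Emit:" as a command line: name --pt "numbers of a row" for each row, then --argument value for the rest. drive_tool: Moves the arm, as the interface text tells. Its arguments: {"type":"object","properties":{"targets":{"type":"array","items":{"type":"array","items":{"type":"number"}}}},"required":["targets"]}

```bash
mkdir -p pics
cat > h.py <<'E'
import numpy as np, cv2
from scipy.spatial.transform import Rotation as R
from bench import arm
def K(p):
    f=192/np.tan(np.radians(p['fov_y'])/2)
    return np.array([[f,0,p['cx']],[0,f,p['cy']],[0,0,1.]])
def ext(name,st=None):
    p=arm.camera_params(name)
    if 'rvec' in p: return p,R.from_rotvec(np.ravel(p['rvec'])).as_matrix(),np.ravel(p['tvec']).astype(float)
    T=np.array(p['tool_from_camera']); W=np.eye(4); W[:3,:3]=R.from_quat(st['ee_rot']).as_matrix(); W[:3,3]=st['position']
    C=np.linalg.inv(W@T); return p,C[:3,:3],C[:3,3]
def back(name,uv,z,st=None):
    p,Rm,t=ext(name,st)
    n=cv2.undistortPoints(np.array(uv,float).reshape(-1,1,2),K(p),np.array(p['D'],float)).reshape(-1,2)
    d=np.c_[n,np.ones(len(n))]@Rm; c=-Rm.T@t
    z=np.broadcast_to(np.array(z,float),(len(n),))
    return c+d*((z-c[2])/d[:,2])[:,None]
def proj(name,P,st=None):
    p,Rm,t=ext(name,st)
    return cv2.projectPoints(np.array(P,float).reshape(-1,1,3),cv2.Rodrigues(Rm)[0],t,K(p),np.array(p['D'],float))[0].reshape(-1,2)
E
python3 - <<'E'
from h import *
st=arm.read_state(); print(st['clock'],st['position'],st['ee_rot'],st['gripper_width'])
for n in('top','side'):
    im=arm.get_image(n); cv2.imwrite(f'pics/{n}0.png',cv2.resize(im,(800,600),interpolation=cv2.INTER_CUBIC))
    p,Rm,t=ext(n); print(n,p['fov_y'],-Rm.T@t,Rm[2])
E
```

```text
0.0 [152.5359734  605.49263747 230.22000841] [ 9.92382896e-01 -1.23186769e-01 -9.29621540e-05  1.09463012e-03] 85.44256901962851
top 48.81521695942938 [ 518.69079276  -42.36969353 1156.03995484] [ 0.08954517 -0.01764041 -0.99582653]
side 44.07575178657719 [ 101.2841683  -923.82671116  909.39401009] [ 0.38713307  0.65629941 -0.64761028]
```

View pics/top0.png

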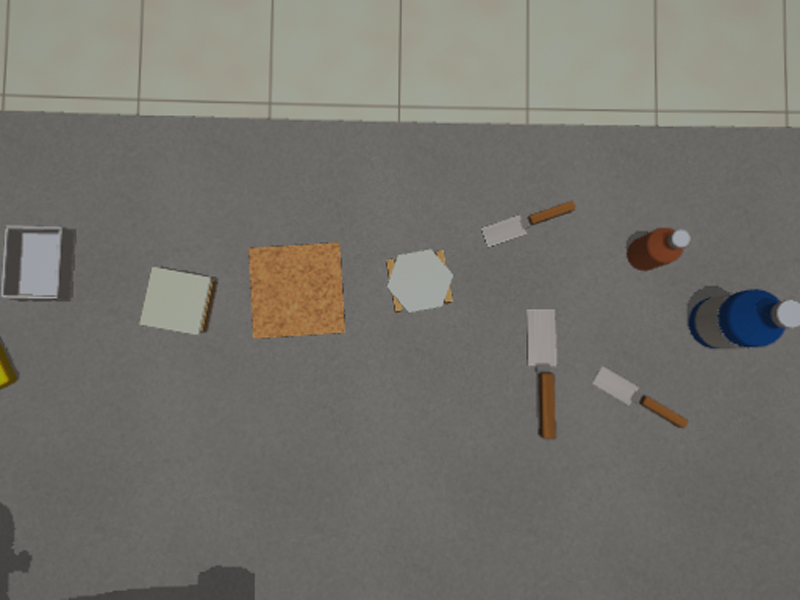

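View pics/side0.png

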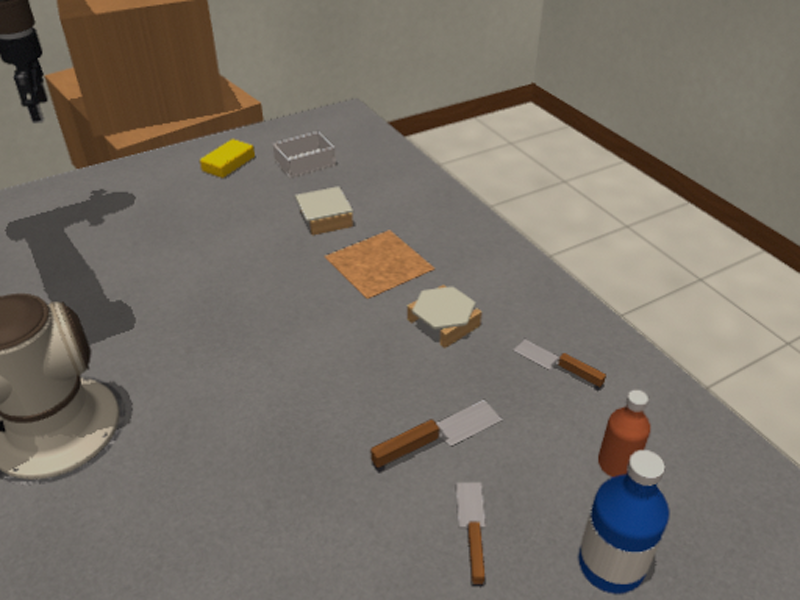

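The top view shows the large spatula with blade tip at (542,310) and handle end at (548,438), and the hex tile at (420,280). The mat's corners are (248,248), (339,243), (345,333) and (253,338), and the square tile is at (177,300). I'll enlarge the spatula and hex area.

Run:
```python
from h import *
im=arm.get_image('top'); c=im[150:285,235:370]
cv2.imwrite('pics/crop1.png',cv2.resize(c,(594,594),interpolation=cv2.INTER_CUBIC))
m=np.array([(248,248),(339,243),(345,333),(253,338)])*.64
P=back('top',m,3); print(P.round(1),P.mean(0),np.linalg.norm(np.diff(P,axis=0),axis=1))
```

```text
[[716.6 195.4   3. ]
 [728.6  36.6   3. ]
 [570.2  22.7   3. ]
 [559.2 181.5   3. ]] [643.65178332 109.04470349   3.        ] [159.32274829 159.01303433 159.21670303]
```

View pics/crop1.png

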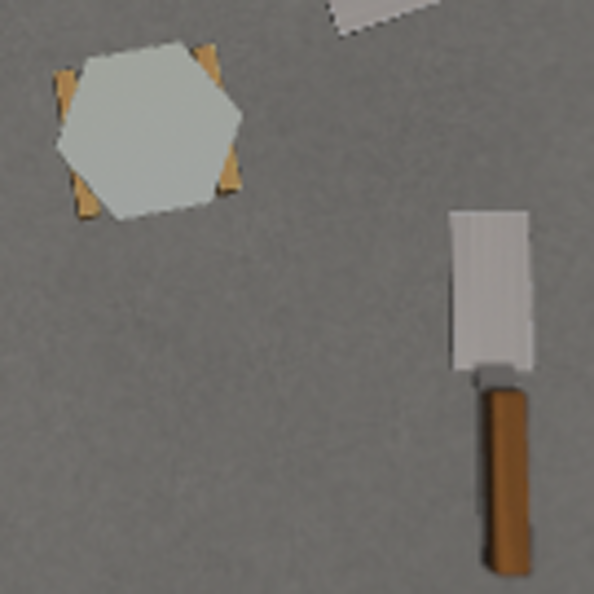

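Crop (4.4x): hex corners (90,58), (181,41), (242,117), (212,202), (121,220), (57,146). Batten ends are (54,72)/(80,218) and (214,44)/(241,188). Blade corners are (450,212), (528,211), (533,371), (454,370), and the handle top is (488,390), (526,390), (531,573), (493,575).

Run:
```python
from h import *
def b(l,z): return back('top',(np.array(l,float)+.5)/4.4-.5+[235,150],z)
H=b([(90,58),(181,41),(242,117),(212,202),(121,220),(57,146)],41)
print('hex',H.mean(0),np.linalg.norm(H[0]-H[3]),np.linalg.norm(H[1]-H[4]),np.linalg.norm(H[2]-H[5]))
d=(H[0]+H[1]-H[3]-H[4])[:2]; print('hex x yaw',np.degrees(np.arctan2(d[1],d[0])))
B=b([(54,72),(80,218),(214,44),(241,188)],35); print(B)
for i in(0,2):
    e=B[i]-B[i+1]; print('batten yaw',np.degrees(np.arctan2(e[1],e[0])),np.linalg.norm(e))
print('batten centre',B.mean(0))
S=b([(450,212),(528,211),(533,371),(454,370)],3); e=S[0]+S[1]-S[2]-S[3]; sy=np.degrees(np.arctan2(e[1],e[0]))
print('blade',S.mean(0),sy,np.linalg.norm(e)/2,np.linalg.norm(S[0]-S[1]))
Hd=b([(488,390),(526,390),(531,573),(493,575)],40); e=Hd[0]+Hd[1]-Hd[2]-Hd[3]; print('handle',Hd.mean(0),np.degrees(np.arctan2(e[1],e[0])),np.linalg.norm(e)/2)
u=(lambda a:np.array([np.cos(a),np.sin(a)]))(np.radians(sy)); print('grip from blade',S.mean(0)[:2]-95*u,'from handle',Hd.mean(0)[:2]+20*u)
st=arm.read_state(); M=R.from_quat(st['ee_rot']).as_matrix(); print(M)
p,Rm,t=ext('wrist',st); print(p['tool_from_camera'])
```

```text
hex [ 660.38968131 -104.9483493    41.        ] 114.13893082915845 114.90996897898515 113.24450520650171
hex x yaw 11.456975358751475
[[ 695.95697242  -46.14118349   35.        ]
 [ 607.17065522  -63.25016077   35.        ]
 [ 714.89487666 -143.40519912   35.        ]
 [ 626.97484377 -160.51896045   35.        ]]
batten yaw 10.907110558743565 90.41972807754767
batten yaw 11.014968507571945 89.57015691937136
batten centre [ 661.24933702 -103.32887596   35.        ]
blade [ 568.62914183 -319.60470458    3.        ] 1.2671964470834758 98.55552741769979 48.59442690180053
handle [ 453.84499652 -320.73213014   40.        ] 1.0451947543810869 108.09014469765283
grip from blade [ 473.65237554 -321.70562457] from handle [ 473.84010521 -320.28983119]
[[ 9.69662228e-01 -2.44448517e-01 -2.92185541e-04]
 [-2.44448664e-01 -9.69660851e-01 -1.63829603e-03]
 [ 1.17158153e-04  1.66001814e-03 -9.99998615e-01]]
[[ 2.44908807e-04 -9.65379128e-01 -2.60850684e-01  6.56161121e+01]
 [ 9.99999866e-01  3.55200870e-04 -3.75673663e-04  3.08980868e-01]
 [ 4.55321903e-04 -2.60850557e-01  9.65379086e-01 -1.42344088e+02]
 [ 0.00000000e+00  0.00000000e+00  0.00000000e+00  1.00000000e+00]]
```

```bash
cat >> h.py <<'E'
def go(*T):
    st=arm.read_state(); M=R.from_quat(st['ee_rot']).as_matrix(); yaw=np.degrees(np.arctan2(M[1,0],M[0,0]))
    print(round(st['clock'],2),st['position'].round(1) if hasattr(st['position'],'round') else st['position'],'yaw',round(yaw,2),'F',np.round(st['contact_force'],1),'w',round(st['gripper_width'],1))
    for x,y,z,w in T: print((M.T@(np.array([x,y,z])-st['position'])).round(1),'roll',round(-(w-yaw),2))
E
python3 -c "
from h import *
go((500,200,200,1.2),(473.8,-321,110,1.2))"
```

```text
0.15 [152.6 605.6 230.5] yaw -14.15 F [-0.7  1.1  0.5] w 85.4
[436.  308.4  31. ] roll -15.35
[538.  819.8 121.9] roll -15.35
```

Emit:
drive_tool --pt "-1 436 308 31 -15.4" --pt "-1 436 308 31 -15.4" --pt "-1 436 308 31 -15.4" --pt "-1 436 308 31 -15.4" --pt "-1 436 308 31 -15.4" --pt "-1 436 308 31 -15.4" --pt "-1 436 308 31 -15.4" --pt "-1 436 308 31 -15.4" --pt "-1 436 308 31 -15.4" --pt "-1 436 308 31 -15.4" --pt "-1 436 308 31 -15.4" --pt "-1 436 308 31 -15.4"

```text
clock: 1.35
position: [501.8, 197.7, 199.4]
ee_rot: [1.0, 0.008, -0.001, 0.001]
contact_force: [0.1, -0.1, -0.1]
gripper_width: 85.4
grasp_force: 0.0
```

```bash
python3 -c "
from h import *
go((473.8,-321,110,1.2))"
```

```text
1.35 [501.8 197.7 199.4] yaw 0.94 F [ 0.1 -0.1 -0.1] w 85.4
[-36.4 518.   90.1] roll -0.26
```

Emit:
drive_tool --pt "-1 -36 518 90 0" --pt "-1 -36 518 90 0" --pt "-1 -36 518 90 0" --pt "-1 -36 518 90 0" --pt "-1 -36 518 90 0" --pt "-1 -36 518 90 0" --pt "-1 -36 518 90 0" --pt "-1 -36 518 90 0" --pt "-1 -36 518 90 0" --pt "-1 -36 518 90 0" --pt "-1 -36 518 90 0" --pt "-1 -36 518 90 0"

```text
clock: 2.55
position: [474.8, -320.1, 108.9]
ee_rot: [1.0, 0.009, -0.001, -0.0]
contact_force: [-0.2, 0.3, 0.2]
gripper_width: 85.1
grasp_force: 0.0
```

Emit:
drive_tool --pt "-1 0 0 0 0" --pt "-1 0 0 0 0"

```text
clock: 2.75
position: [475.8, -316.7, 110.5]
ee_rot: [1.0, 0.012, 0.0, -0.0]
contact_force: [0.5, 0.2, -0.3]
gripper_width: 85.2
grasp_force: 0.0
```

Run:
```python
from h import *
go((473.8,-321,50,1.2),(473.8,-321,8,1.2))
st=arm.read_state(); im=arm.get_image('wrist')
a=np.radians(1.2);c,s=np.cos(a),np.sin(a)
f=lambda x,y,z:(473.8+c*x-s*y,-321+s*x+c*y,z)
for q in proj('wrist',[f(45,25,3),f(145,25,3),f(145,-25,3),f(45,-25,3),f(35,11,40),f(35,-11,40)],st): cv2.circle(im,tuple(int(v) for v in q.round()),2,(0,0,255),1)
cv2.imwrite('pics/w1.png',cv2.resize(im,(800,600)))
```

```text
2.75 [ 475.8 -316.7  110.5] yaw 1.34 F [ 0.5  0.2 -0.3] w 85.2
[-2.1  4.3 60.5] roll 0.14
[ -2.1   4.3 102.5] roll 0.14
```

View pics/w1.png

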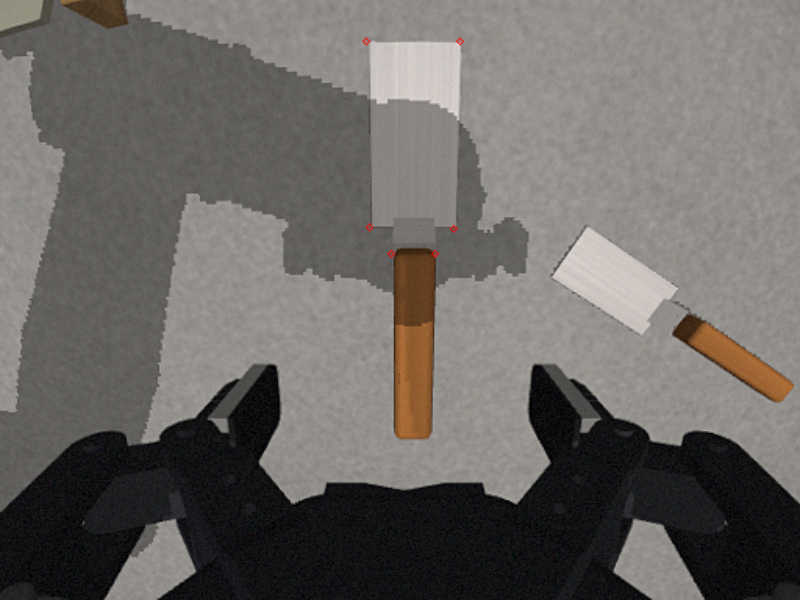

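The spatula projects within 3 px of its picture: the blade runs from (415,42) to (412,228) and the handle lies at x≈414. That is about 4 mm to +y of the finger centre (404), as computed. Going down to grip.

Emit:
drive_tool --pt "-1 -2 4 30 0" --pt "-1 -2 4 60 0" --pt "-1 -2 4 80 0" --pt "-1 -2 4 95 0" --pt "-1 -2 4 103 0" --pt "-1 -2 4 103 0" --pt "1 -2 4 103 0" --pt "1 -2 4 103 0" --pt "1 -2 4 103 0" --pt "1 -2 4 103 0" --pt "1 -2 4 103 0" --pt "1 -2 4 103 0"

```text
clock: 4.0
position: [474.1, -322.1, 8.0]
ee_rot: [1.0, 0.011, 0.0, 0.0]
contact_force: [-0.2, -0.0, 3.0]
gripper_width: 21.3
grasp_force: 59.7
```

Emit:
drive_tool --pt "1 0 0 0 0" --pt "1 0 0 0 0" --pt "1 0 0 0 0" --pt "1 0 0 0 0" --pt "1 0 0 0 0" --pt "1 0 0 0 0"

```text
clock: 4.6
position: [474.0, -322.1, 7.9]
ee_rot: [1.0, 0.011, 0.0, 0.0]
contact_force: [-0.7, 0.7, 6.2]
gripper_width: 21.1
grasp_force: 59.9
```

```bash
python3 -c "
from h import *
go((474,-322,40,1.3),(440.1,-146.9,40,11))"
```

```text
4.6 [ 474.  -322.1    7.9] yaw 1.27 F [-0.7  0.7  6.2] w 21.1
[ -0.   -0.  -32.1] roll -0.03
[ -30.  -175.9  -32.2] roll -9.73
```

Emit:
drive_tool --pt "1 0 0 -10 0" --pt "1 0 0 -22 0" --pt "1 0 0 -32 0" --pt "1 -5 -20 -32 -1" --pt "1 -8 -45 -32 -3" --pt "1 -13 -75 -32 -5" --pt "1 -18 -105 -32 -7" --pt "1 -23 -135 -32 -8" --pt "1 -27 -158 -32 -9" --pt "1 -30 -176 -32 -9.7" --pt "1 -30 -176 -32 -9.7" --pt "1 -30 -176 -32 -9.7"

```text
clock: 5.8
position: [440.3, -146.4, 40.0]
ee_rot: [0.995, 0.096, 0.001, 0.0]
contact_force: [0.2, 0.1, -1.0]
gripper_width: 21.1
grasp_force: 59.3
```

Emit:
drive_tool --pt "1 0 0 0 0" --pt "1 0 0 0 0" --pt "1 0 0 0 0"

```text
clock: 6.1
position: [439.9, -147.1, 39.3]
ee_rot: [0.995, 0.095, 0.0, 0.0]
contact_force: [-1.0, 0.9, -1.2]
gripper_width: 21.5
grasp_force: 59.3
```

Run:
```python
from h import *
go((440.1,-146.9,22,11),(567.7,-122.1,22,11))
st=arm.read_state(); im=arm.get_image('wrist')
a=np.radians(11);c,s=np.cos(a),np.sin(a)
for f in (0,):
  P=[(661+c*x-s*y,-104+s*x+c*y,z) for x,y,z in [(-45,37,35),(-45,-37,35),(-45,50,35),(-45,-50,35),(-50,28.8,41),(-50,-28.8,41),(0,57.7,41),(0,-57.7,41)]]
for q in proj('wrist',P,st): cv2.circle(im,tuple(int(v) for v in q.round()),2,(0,0,255),1)
cv2.imwrite('pics/w2.png',cv2.resize(im,(800,600)))
im=arm.get_image('side'); cv2.imwrite('pics/s2.png',cv2.resize(im[150:320,220:370],(600,680)[::1] if 0 else (525,595),interpolation=cv2.INTER_CUBIC))
```

```text
6.1 [ 439.9 -147.1   39.3] yaw 10.89 F [-1.   0.9 -1.2] w 21.5
[ 0.2 -0.2 17.3] roll -0.11
[130.2  -0.4  17.3] roll -0.11
```

View pics/w2.png

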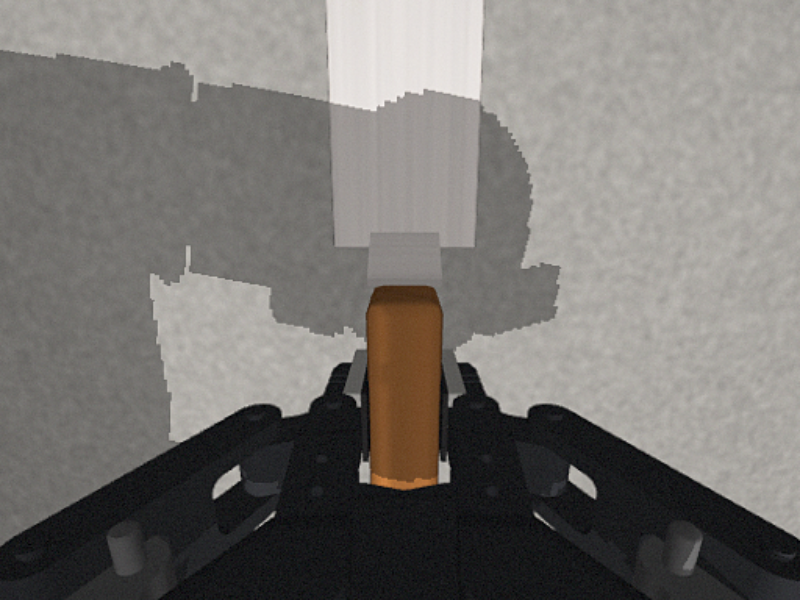

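View pics/s2.png

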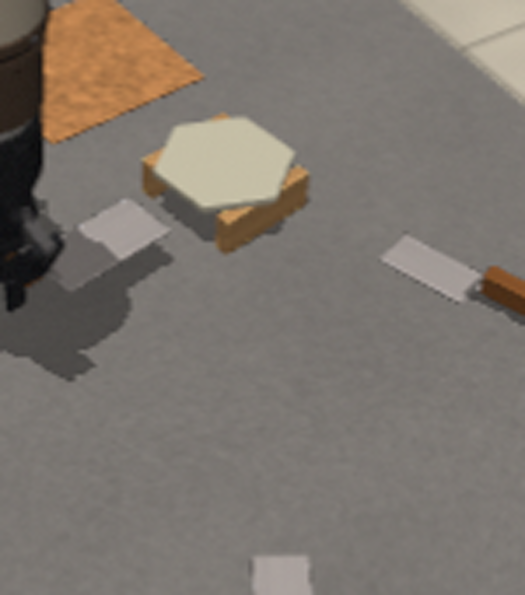

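Wrist view: the blade's base edge is at (334..475, 246), straight in the fingers, but the tile is out of view. Side crop: tip corners at (127,200) and (170,230); near batten ends at about (148,165) and (222,235). I'll check the tip's height and lane by projection.

Run:
```python
from h import *
st=arm.read_state(); a=np.radians(10.9);c,s=np.cos(a),np.sin(a); x0,y0,z0=st['position']
f=lambda x,y,z:(x0+c*x-s*y,y0+s*x+c*y,z)
for z in (28,34,40): print(z,((proj('side',[f(145,25,z),f(145,-25,z)])-[220,150]+.5)*3.5-.5).round(1).tolist())
print('wrist base',(proj('wrist',[f(45,25,34.4),f(45,-25,34.4)],st)*1.5625).round(1).tolist())
a=np.radians(11);c,s=np.cos(a),np.sin(a)
P=[(661+c*x-s*y,-104+s*x+c*y,z) for x,y,z in [(-50,28.8,41),(-50,-28.8,41),(0,57.7,41),(0,-57.7,41),(50,28.8,41),(50,-28.8,41)]]
print('hex side',((proj('side',P)-[220,150]+.5)*3.5-.5).round(1).tolist())
```

```text
28 [[127.2, 203.7], [170.0, 237.1]]
34 [[127.2, 198.0], [170.1, 231.4]]
40 [[127.2, 192.3], [170.2, 225.7]]
wrist base [[332.7, 247.9], [474.7, 247.9]]
hex side [[152.8, 171.8], [202.6, 209.3], [175.1, 127.2], [275.4, 199.4], [244.1, 118.4], [294.2, 153.1]]
```

Everything agrees: the tip is level, and the lane is within 1 mm. Lowering, then sliding in.

Emit:
drive_tool --pt "1 0 0 9 0" --pt "1 0 0 17 0" --pt "1 0 0 17 0" --pt "1 12 0 17 0" --pt "1 27 0 17 0" --pt "1 42 0 17 0" --pt "1 57 0 17 0" --pt "1 70 0 17 0" --pt "1 80 0 17 0" --pt "1 90 0 17 0" --pt "1 90 0 17 0" --pt "1 90 0 17 0"

```text
clock: 7.4
position: [527.7, -129.4, 22.1]
ee_rot: [0.995, 0.095, -0.0, -0.0]
contact_force: [-0.5, -0.8, -1.0]
gripper_width: 21.2
grasp_force: 59.3
```

Emit:
drive_tool --pt "1 10 0 0 0" --pt "1 20 0 0 0" --pt "1 30 0 0 0" --pt "1 37 0 0 0" --pt "1 37 0 0 0" --pt "1 37 0 0 0" --pt "1 37 0 0 0"

```text
clock: 8.1
position: [563.9, -122.5, 22.1]
ee_rot: [0.995, 0.095, -0.0, -0.0]
contact_force: [-0.0, -0.3, -2.5]
gripper_width: 21.0
grasp_force: 59.3
```

Run:
```python
from h import *
go((567.7,-122.1,22,11))
im=arm.get_image('wrist'); im2=arm.get_image('side')[150:320,220:370]
cv2.imwrite('pics/w3.png',np.hstack([cv2.resize(im[:,90:440],(400,439)),cv2.resize(im2,(387,439),interpolation=cv2.INTER_CUBIC)]))
```

```text
8.1 [ 563.9 -122.5   22.1] yaw 10.95 F [-0.  -0.3 -2.5] w 21.0
[3.8 0.4 0.1] roll -0.05
```

View pics/w3.png

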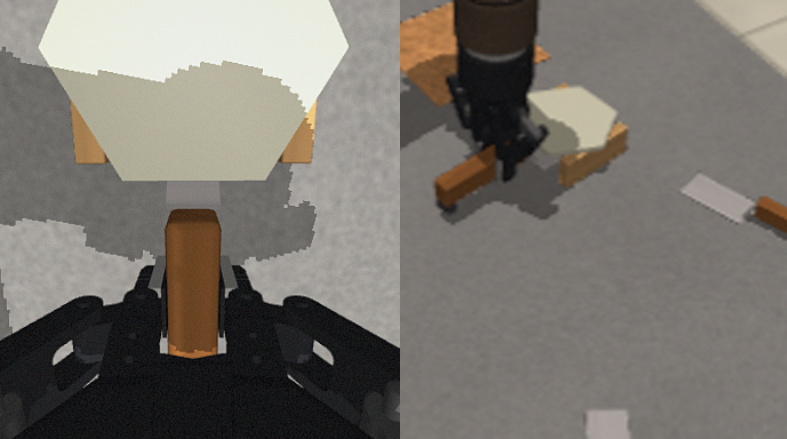

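The tile's near edge spans (121..268, 180) and its centre, 194, lies on the spatula axis (193). The blade is fully under, about 3 mm short of centred. I'll nudge 2 mm further and lift slowly.

Emit:
drive_tool --pt "1 2 0 -4 0" --pt "1 2 0 -8 0" --pt "1 2 0 -11 0" --pt "1 2 0 -14 0" --pt "1 2 0 -17 0" --pt "1 2 0 -20 0" --pt "1 2 0 -23 0" --pt "1 2 0 -27 0" --pt "1 2 0 -32 0" --pt "1 2 0 -38 0" --pt "1 2 0 -43 0" --pt "1 2 0 -45 0"

```text
clock: 9.4
position: [566.9, -122.0, 68.2]
ee_rot: [0.995, 0.096, 0.001, 0.0]
contact_force: [0.6, -0.9, -4.0]
gripper_width: 21.0
grasp_force: 59.1
```

Emit:
drive_tool --pt "1 0 0 -4 0" --pt "1 0 0 -8 0" --pt "1 0 0 -10 0" --pt "1 0 0 -10 0" --pt "1 0 0 -10 0"

```text
clock: 9.9
position: [566.4, -122.0, 77.3]
ee_rot: [0.995, 0.095, -0.0, -0.0]
contact_force: [-0.2, 0.1, -3.4]
gripper_width: 21.3
grasp_force: 59.1
```

Run:
```python
from h import *
go((547,100.5,77,5))
im=arm.get_image('wrist'); im2=arm.get_image('side')[150:320,220:370]
cv2.imwrite('pics/w4.png',np.hstack([cv2.resize(im[:,90:440],(400,439)),cv2.resize(im2,(387,439),interpolation=cv2.INTER_CUBIC)]))
```

```text
9.9 [ 566.4 -122.    77.3] yaw 10.95 F [-0.2  0.1 -3.4] w 21.3
[  23.3 -222.1    0.3] roll 5.95
```

View pics/w4.png

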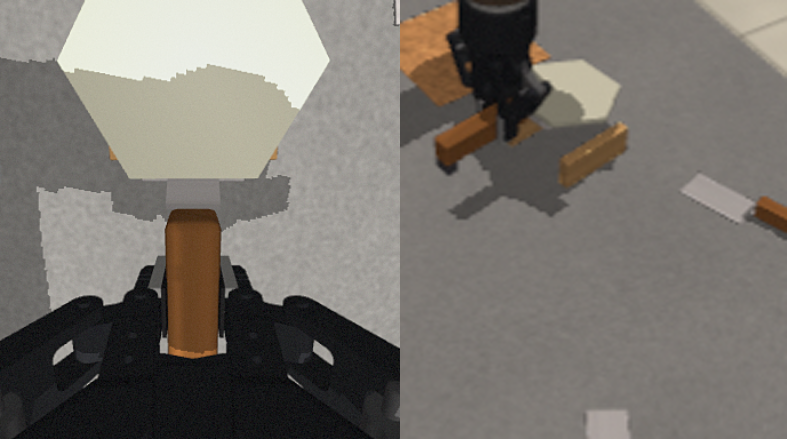

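Tile lifted: its near edge is at (129..267, 179), centred on the blade, and the side view shows it clear of the battens and level. Carrying gently.

Emit:
drive_tool --pt "1 0 -2 0 0" --pt "1 1 -6 0 0.2" --pt "1 1 -12 0 0.4" --pt "1 2 -20 0 0.6" --pt "1 3 -29 0 0.9" --pt "1 4 -39 0 1.2" --pt "1 5 -50 0 1.5" --pt "1 6 -62 0 1.8" --pt "1 8 -74 0 2.1" --pt "1 9 -86 0 2.4" --pt "1 10 -97 0 2.7" --pt "1 11 -108 0 3"

```text
clock: 11.2
position: [556.6, -12.9, 77.3]
ee_rot: [0.998, 0.069, -0.0, 0.0]
contact_force: [-0.2, -0.9, -3.4]
gripper_width: 21.3
grasp_force: 59.1
```

Emit:
drive_tool --pt "1 1 -11 0 0.3" --pt "1 2 -22 0 0.6" --pt "1 4 -34 0 0.9" --pt "1 5 -46 0 1.2" --pt "1 7 -58 0 1.5" --pt "1 8 -69 0 1.8" --pt "1 9 -79 0 2.1" --pt "1 10 -88 0 2.4" --pt "1 11 -96 0 2.6" --pt "1 12 -103 0 2.8" --pt "1 12 -109 0 2.9" --pt "1 12 -112 0 3"

```text
clock: 12.4
position: [553.1, 99.2, 77.3]
ee_rot: [0.999, 0.043, 0.0, -0.0]
contact_force: [-0.7, 0.3, -3.8]
gripper_width: 21.3
grasp_force: 59.0
```

Emit:
drive_tool --pt "1 0 -2 0 0" --pt "1 0 -2 0 0" --pt "1 0 -2 0 0"

```text
clock: 12.7
position: [552.9, 100.5, 77.3]
ee_rot: [0.999, 0.043, -0.0, 0.0]
contact_force: [-0.3, -0.2, -2.5]
gripper_width: 21.3
grasp_force: 59.1
```

Run:
```python
from h import *
go((547.8,100.5,13,5))
im=arm.get_image('wrist'); im2=arm.get_image('top')[120:250,120:300]
cv2.imwrite('pics/w5.png',np.hstack([cv2.resize(im[:,90:440],(300,329)),cv2.resize(im2,(456,329),interpolation=cv2.INTER_CUBIC)]))
```

```text
12.7 [552.9 100.5  77.3] yaw 4.95 F [-0.3 -0.2 -2.5] w 21.3
[-5.1 -0.4 64.3] roll -0.05
```

View pics/w5.png

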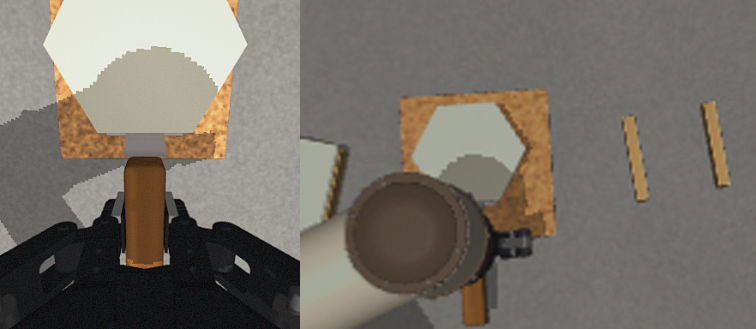

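The tile is still centred on the blade (near edge at (93..200, 133), left panel) and is over the mat. Shifting back 5 mm and lowering.

Emit:
drive_tool --pt "1 -1 0 3 0" --pt "1 -2 0 8 0" --pt "1 -3 0 15 0" --pt "1 -4 0 23 0" --pt "1 -5 0 31 0" --pt "1 -5 0 39 0" --pt "1 -5 0 46 0" --pt "1 -5 0 52 0" --pt "1 -5 0 57 0" --pt "1 -5 0 60 0" --pt "1 -5 0 62 0" --pt "1 -5 0 62 0"

```text
clock: 14.0
position: [548.0, 100.2, 15.2]
ee_rot: [0.999, 0.043, -0.0, 0.0]
contact_force: [-0.8, 0.4, -4.3]
gripper_width: 21.2
grasp_force: 59.1
```

Emit:
drive_tool --pt "1 0 0 1 0" --pt "1 0 0 2 0" --pt "1 0 0 3 0" --pt "1 0 0 3.5 0" --pt "1 0 0 3.5 0" --pt "1 0 0 3.5 0"

```text
clock: 14.6
position: [548.0, 100.2, 11.8]
ee_rot: [0.999, 0.043, 0.0, -0.0]
contact_force: [0.0, -0.4, -3.2]
gripper_width: 21.2
grasp_force: 59.1
```

Emit:
drive_tool --pt "1 0 0 0.5 0" --pt "1 0 0 1 0" --pt "1 0 0 1 0"

```text
clock: 14.9
position: [548.0, 100.3, 11.0]
ee_rot: [0.999, 0.043, 0.0, -0.0]
contact_force: [-0.3, 0.3, -1.1]
gripper_width: 21.1
grasp_force: 59.4
```

Touching now (the weight reading is dropping). Half a millimetre more, then open gradually.

Emit:
drive_tool --pt "1 0 0 0.5 0" --pt "1 0 0 0.5 0" --pt "0.4 0 0 0.5 0" --pt "0.3 0 0 0.5 0" --pt "0.2 0 0 0.5 0" --pt "0 0 0 0.5 0" --pt "-0.2 0 0 0.5 0" --pt "-0.4 0 0 0.5 0" --pt "-0.4 0 0 0.5 0" --pt "-0.4 0 0 0.5 0"

```text
clock: 15.9
position: [548.0, 100.3, 10.3]
ee_rot: [0.999, 0.043, 0.0, 0.0]
contact_force: [0.1, -0.1, -0.7]
gripper_width: 59.9
grasp_force: 0.0
```

Emit:
drive_tool --pt "-0.4 0 0 -5 0" --pt "-0.4 0 0 -15 0" --pt "-0.4 0 0 -30 0" --pt "-0.4 0 0 -50 0" --pt "-0.4 0 0 -75 0" --pt "-0.4 0 0 -100 0" --pt "-0.4 0 0 -120 0" --pt "-0.4 -40 0 -150 0" --pt "-0.4 -80 0 -170 0" --pt "-0.4 -120 0 -170 0" --pt "-0.4 -120 0 -170 0" --pt "-0.4 -120 0 -170 0"

```text
clock: 17.1
position: [428.2, 89.9, 181.7]
ee_rot: [0.999, 0.044, 0.001, -0.001]
contact_force: [0.5, -0.3, -0.3]
gripper_width: 59.7
grasp_force: 0.0
```

Run:
```python
from h import *
go()
im=arm.get_image('top')[130:250,80:290]; im2=arm.get_image('side')[110:240,180:330]
cv2.imwrite('pics/w6.png',np.hstack([cv2.resize(im,(420,240),interpolation=cv2.INTER_CUBIC),cv2.resize(im2,(277,240),interpolation=cv2.INTER_CUBIC)]))
```

```text
17.1 [428.2  89.9 181.7] yaw 5.03 F [ 0.5 -0.3 -0.3] w 59.7
```

View pics/w6.png

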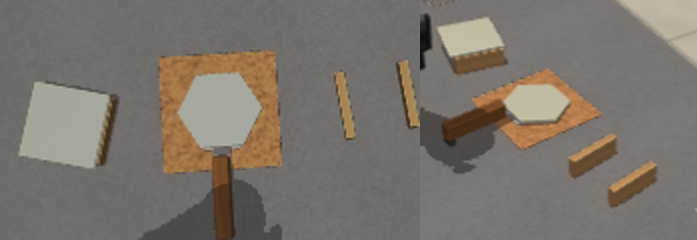

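The tile, at (220,111), lies on the blade in the middle of the mat (mat centre ≈ (220,112)). The square tile is untouched and the gripper is clear.

```bash
python3 -c "
from bench import arm
print(arm.job_done())"
```

```text
the job is handed in; nothing more can be done
None
```

The hexagonal tile is lying on the spatula's blade in the middle of the cork mat, the square tile is where it was, and the job was handed in at about 17 s with the gripper clear; no verdict came back.

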